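Light a small wheel with a clip lamp and hold the loupe in focus over it

ROBOT

A 6-joint arm with a two-finger parallel gripper is mounted at the origin on the work surface. World frame = base frame: x ahead of the robot, y to its left, z up, the work surface at z = 0. Lengths are in mm, angles in rad, forces in N, time in s.
With the tool pointing down it reaches from about 275 to 750 mm from the base axis. Payload 10.2 kg.
Tool frame: the origin (TCP) lies midway between the tips of the shut fingers; the grasp point (between the pads) lies 19 mm behind it; z points along the fingers, y is the direction in which the jaws open and shut (so a half turn about z gives the same grasp; the last joint's range is limited). The gripper opens to 85 mm and grips with 20 to 120 N. Pads are 22 mm wide; open, the fingers measure 114 mm over their backs; the gripper's body (76 mm by 85 mm) begins 54 mm behind the grasp point. The pads swing forward as they close: fully open they stand 13 mm farther back than shut.
Start: joints at [1.099, 0.313, 1.498, -0, 1.331, -0.223], TCP at [129.289, 508.837, 231.294] pointing down, gripper open.
Joint ranges: [-2.94, 2.94], [-0.97, 2.17], [0.19, 2.56], [-1.23, 4.37], [0.02, 3.11], [-2.88, 2.88]. Speed limits (rad/s): [2.39, 2.39, 3.01, 3.14, 3.14, 3.14].

INTERFACE

Orientations are given as a unit quaternion [w, x, y, z].
In Python, from rig import sense, optics, ctrl gives the robot as it stands.
- The arm moves only by the tool play_rows, never from a script. Its argument "plan" is a list of rows, each a list of 7 numbers: the shift along the world's x, y, z in mm, then the turn, a rotation vector about the world's x, y, z in rad, then the opening, from -1 (shut) to 1 (fully open), so that 0 is half open. A call has 1 to 5 rows; each row shifts and turns the pose as measured when the row begins; what a row does not reach is not made up. A row lasts 1/12 s, in which the tool goes at most 41.7 mm and 7.16 degrees, less where a joint would pass 70% of its speed; a pose out of reach is approached as far as the arm can. A call is refused whole if a number of a shift passes 41.7 or a number of a turn 0.125, either way. A call with a gripper value outside its range is refused whole. The fingers move at their own pace and stop on an object; "grip_force" is the grip in N (left out, the last holds). Time passes only in rows, so rows that do not move let the fingers close. It gives the time, the measured TCP pose, the force and the opening at its end, in the units of the state.
- sense(): the state, without advancing time (a new reading comes with each control period).
- optics.capture(name): name is "side" or "top"; returns a dict with "img" (400x640x3 uint8, blue, green, red), "fx", "fy", "cx", "cy" (pixels), "world_to_cam" (4x4, takes a point from world to camera coordinates). Camera axes: x right, y up, looking along -z (the intrinsics and any distortion apply to the point x, -y, -z); pixel columns grow to the right and rows downward; lengths in mm; the calibration is good to about 2 mm. A picture is of the moment at which its call begins. There is no depth.
- ctrl.finish_job(): hands the job in, once; it reports no verdict.
The state is a dict: "time_s": time; "joints": joint angles; "dq": joint speeds; "tau": joint torques, N m; "eef_pos": TCP position; "ee_rot": TCP orientation; "force": force on the tool from outside, world axes, zero at the start; "wrist_torque": the same for the moment, N m; "grip_width": opening from 0.0 (shut) to 1.0 (fully open).
Only numpy, scipy, OpenCV 4.12 (cv2) and the standard library are available. Lean on these libraries where they do the work, as an engineer would, in place of code of your own. Each camera call takes 0.05 s, during which the arm holds its last target. There are 200 camera calls.

TASK

Squeeze the clip of the small lamp to take it off its stand, clip it onto the top edge of the upright plate on the inspection block with the lamp pointing at the toothed wheel, pushed well down onto the edge, and let go of it. Then pick up the loupe by its handle and hold it level and still, its lens centred over the wheel and at the height of the pointer on the post, clear of the block, lamp and wheel. Finish while holding it there (do not put it down), and leave the wheel, the pointer, the oil bottle, the can and the steel ring on the bench where they are.

Things in the scene. Friction and masses are not known exactly. Their poses are not given: they have to be found in the camera images.
- block: inspection block, fixed: dark base spanning x -70 to +90, y -100 to +100 mm, 12 mm high, and a grey nest 70 x 70 mm, top 18 mm high. Origin on the bench below the nest centre; z up, +x (away from the robot, yaw up to 0.3) is the side of the upright plate. Steel post, 10 mm thick, 152 mm tall, at x +44, y +80 mm. Keep the loupe handle on the -x side, clear of post and plate.
- edge (a point): middle of the top edge of the upright aluminium plate of the block, 60 mm above the bench; axes as the block. The plate is 4 mm thick (x) and 120 mm long (y), at x = +78 mm and y = -90 to +30 mm of the block. The clip goes anywhere along it (its middle is best, clear of the post).
- mark (a point): tip of the brass pointer on the collar of the post; its height (about 100 to 135 mm above the bench, differs each time) is the focal height. It lies 58 mm sideways from the nest centre and is 3 mm thick. Axes as the block. The collar slides if pushed. Carry things to the block above 160 mm, over the post.
- wheel: the part to look at: loose steel toothed wheel, 44 mm across, 16 mm tall, lying on the nest up to 8 mm off its centre; origin at the centre of its underside
- lamp_stand: fixed wooden stand 90 (x) x 80 (y) x 14 mm with an upright aluminium plate, 4 mm thick (x), 70 mm long (y), top edge 60 mm above the bench, through its origin; origin on the bench. The lamp is clipped to this edge at the start.
- lamp: clip lamp, 70 g: grey sprung clip like a clothes peg, jaws down, two tails up, a small lamp on its -x side below the origin. Origin on the hinge pin (4 mm radius), 9 mm above the edge at the start. z up, y along the plate, x across. Tails: 20 mm wide (y), up to 44 mm above the origin; squeeze along x, 28 mm up, from 28 to 20 mm apart, about 13 N. Jaw pads 16 to 30 mm below the origin.
- jaws (a point): point midway between the two jaw pads of the lamp clip, 23 mm under the lamp origin; axes as the lamp
- lamp_front (a point): centre of the shining front of the lamp, 33 mm from the lamp origin to -x and 25 mm below it
- clip_jaw (a joint): opening angle of the clip, rad: 0 when it clamps a 4 mm plate, about 0.3 squeezed fully open (jaws 9 mm apart at their upper end and 13 mm at the tips), -0.17 shut on nothing; a spring closes it
- loupe: loupe, about 110 g, 178 mm long and 16 mm thick: round lens in a steel rim 72 mm across, black straight handle 16 mm wide and 16 mm high running to -x from 38 to 142 mm from the lens centre. Origin under the lens centre on the underside; z up, level when z is vertical. At the start it lies level, underside 30 mm above the bench, on its rest.
- lens (a point): centre of the lens, 8 mm above the loupe origin; this is what must be at the pointer's height and over the wheel
- loupe_grip (a point): middle of the handle's best place to grip (70 mm from the lens, mid-height), free on both sides on the rest; fingers close along the loupe's y; axes as the loupe
- loupe_rest: fixed wooden rest of the loupe: base 175 x 50 x 8 mm with two blocks up to 30 mm, under the lens and under the handle end; origin on the bench below the gripping place, x along the loupe
- oil_bottle: white plastic oil bottle, 36 mm across, 95 mm tall, standing left of the far end of the inspection block; a bystander, origin at the centre of its underside
- spray_can: grey can, 60 mm across, 160 mm tall, on the right towards the far side; a bystander, origin at the centre of its underside
- steel_collar: plain steel ring, 44 mm across, 18 mm high, right of the block; a bystander, origin at the centre of its underside

How it is judged:
By the outcome, as a careful person would: the job done as asked, in the order asked, and still so for the second after the job is handed in, while the arm keeps its last pose, push and grip.
It also fails if it takes over 58 s, if anything falls off the work surface, if the arm or the gripper's body presses on something with over 40 N, if the wrist force passes 120 N, or if a joint passes its speed limit or range.

## Working session

There is one attempt and no reset: what is moved stays moved. The work goes in short steps, Python scripts to look and compute and a tool call to move; the robot and the scene stay as the last step left them, time stands still between calls to the robot, and variables do not carry over. Pictures are saved under pics/ and viewed, about 8 in all and at most 12, crops included, and the job is handed in when it is done.

Besides the shell and the picture viewer there is one more tool, called after ">>>" in YAML: its name, and indented under it one key for each argument. play_rows: Moves the arm, as the interface text tells. Its arguments: {"type":"object","properties":{"plan":{"type":"array"},"grip_force":{"type":"number"}},"required":["plan"]}

```bash
mkdir -p pics; ls
python3 - <<'E'
from rig import sense, optics
import cv2,numpy as np
np.set_printoptions(suppress=True,precision=3)
print(sense())
for n in("side","top"):
    c=optics.capture(n); cv2.imwrite(f"pics/{n}0.png",c["img"]); print({k:v for k,v in c.items() if k!="img"})
E
```

```text
pics
{'time_s': 0.0, 'joints': array([ 1.099,  0.313,  1.498,  0.   ,  1.331, -0.223]), 'dq': array([-0.   ,  0.002,  0.001, -0.   ,  0.002, -0.002]), 'tau': array([  0.   , -41.228, -25.973,  -0.   ,   0.004,   0.   ]), 'eef_pos': array([129.146, 508.601, 230.723]), 'ee_rot': array([-0.   ,  0.124,  0.992, -0.001]), 'force': array([ 0.874, -0.162,  0.615]), 'wrist_torque': array([-0.014,  0.041, -0.   ]), 'grip_width': 0.9978115595353195}
{'fx': 449.35749681006877, 'fy': 449.35749681006877, 'cx': 321.5716037013943, 'cy': 197.46082492029666, 'world_to_cam': array([[    1.   ,    -0.01 ,    -0.003,  -514.236],
       [    0.009,     0.76 ,     0.649,   -60.635],
       [   -0.004,    -0.649,     0.76 , -1014.45 ],
       [    0.   ,     0.   ,     0.   ,     1.   ]])}
{'fx': 366.4237776731049, 'fy': 366.4237776731049, 'cx': 322.72979331775923, 'cy': 198.45655095072954, 'world_to_cam': array([[  -0.001,   -0.999,   -0.04 ,   18.833],
       [   0.987,   -0.007,    0.163, -549.416],
       [  -0.163,   -0.04 ,    0.986, -753.572],
       [   0.   ,    0.   ,    0.   ,    1.   ]])}
```

View pics/top0.png

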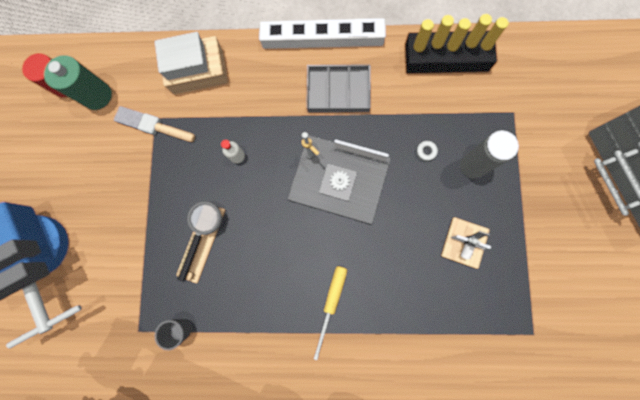

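View pics/side0.png

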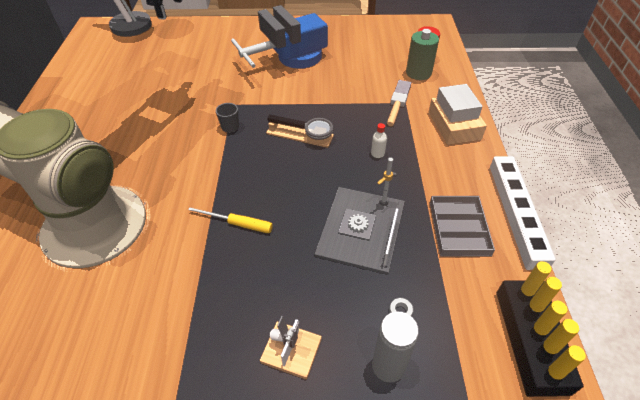

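```bash
cat > h.py <<'E'
import cv2,numpy as np
from scipy.optimize import least_squares
from rig import sense, optics
np.set_printoptions(suppress=True,precision=2)
def cap(n): return optics.capture(n)
def proj(c,P):
    P=np.atleast_2d(np.asarray(P,float)); q=P@c["world_to_cam"][:3,:3].T+c["world_to_cam"][:3,3]
    return np.c_[c["cx"]+c["fx"]*q[:,0]/-q[:,2], c["cy"]-c["fy"]*q[:,1]/-q[:,2]]
def onz(c,uv,z):
    R=c["world_to_cam"][:3,:3];t=c["world_to_cam"][:3,3];o=-R.T@t
    d=R.T@np.array([(uv[0]-c["cx"])/c["fx"],-(uv[1]-c["cy"])/c["fy"],-1]);return o+d*(z-o[2])/d[2]
def tri(cs,uvs):
    return least_squares(lambda p:np.concatenate([proj(c,p)[0]-u for c,u in zip(cs,uvs)]),[500,0,50])
def frame(o,yaw,pts):
    c,s=np.cos(yaw),np.sin(yaw);p=np.atleast_2d(np.asarray(pts,float))
    return np.c_[o[0]+c*p[:,0]-s*p[:,1],o[1]+s*p[:,0]+c*p[:,1],p[:,2]]
def crop(im,x,y,w,h,s): return cv2.resize(im[y:y+h,x:x+w],None,fx=s,fy=s,interpolation=cv2.INTER_CUBIC)
E
python3 - <<'E'
from h import *
t=cv2.imread("pics/top0.png");s=cv2.imread("pics/side0.png")
a=np.hstack([crop(t,280,120,120,110,3.3333),crop(s,310,150,120,110,3.3333)])
b=np.hstack([crop(t,435,210,66,66,4),crop(s,255,305,70,66,4),crop(t,165,195,64,66,4)])
b=np.hstack([b,np.zeros((b.shape[0],800-b.shape[1],3),np.uint8)])if b.shape[1]<800 else b[:,:800]
cv2.imwrite("pics/m1.png",np.vstack([a[:,:800],b])[:600] if 0 else np.vstack([a[:366,:800],b[:, :a.shape[1]]])[:600])
E
```

```text
(no output)
```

View pics/m1.png

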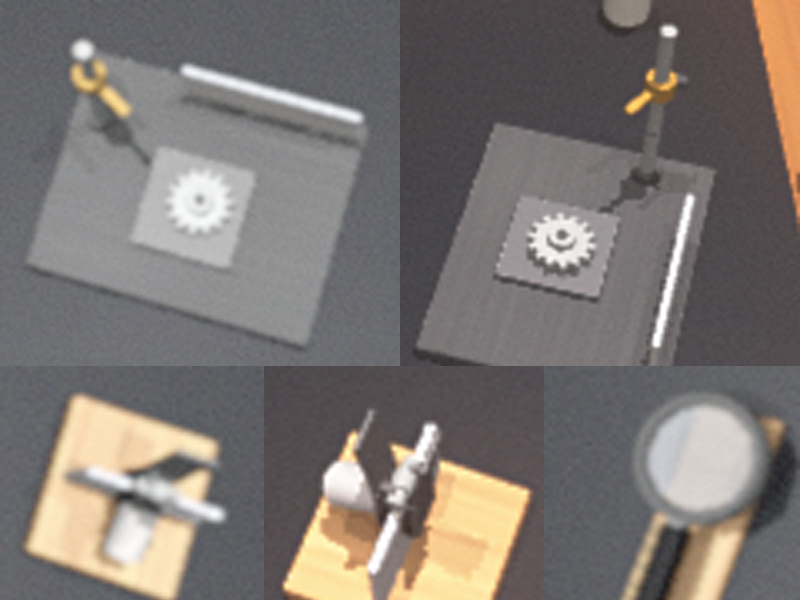

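```bash
cat > fit.py <<'E'
from h import *
T=cap("top");S=cap("side")
def fit(Q,g):
    P=np.array([q[0] for q in Q],float)
    def f(x):
        W=frame(x[:2],x[2],P);r=[]
        for k,c in((1,T),(2,S)):
            pr=proj(c,W)
            r+=[pr[i]-q[k] if q[k] else np.zeros(2) for i,q in enumerate(Q)]
        return np.concatenate(r)
    s=least_squares(f,g,loss="soft_l1");return s.x,f(s.x).reshape(2,-1,2)
B=[((-70,100,12),(289,198.9),(338.5,187.5)),((-70,-100,12),(372.4,223.5),(315.1,255)),((90,100,12),0,(404.2,201.6)),
((78,30,60),(334.6,141.3),(396.4,208.8)),((78,-90,60),(388.6,156),(386.8,253.5)),((44,80,152),(304.9,134.4),(390.7,159.3)),
((35,35,18),(326.5,164.4),(376,214.5)),((35,-35,18),(356.2,171),(369.4,239.4)),((-35,-35,18),(349.6,200.1),(338.5,231.6)),((-35,35,18),(319.9,192),(345.1,208.5))]
b,r=fit(B,[500,0,0]);print("block",b,"\n",r)
L=[((45,40,14),(453.75,217.25),0),((45,-40,14),(489.25,228.5),(321.5,336)),((-45,40,14),(442,256),0),((-45,-40,14),(480,269.5),0),
((0,35,60),(453.75,236.75),(297,320.5)),((0,-35,60),(490.5,247.75),(284,356))]
l,r=fit(L,[400,-250,0]);print("stand",l,"\n",r)
def rel(p):
    return frame([0,0],-b[2],[[p[0]-b[0],p[1]-b[1],p[2]]])[0]
for n,u,v in(("tip",(318.1,153.9),(378.7,182.7)),("wheel",(340,180),(358.6,221.4))):
    s=tri([T,S],[u,v]);print(n,s.x,s.fun,"in block",rel(s.x))
print("posttop",proj(T,frame(b[:2],b[2],[44,80,152])),"edge mid",frame(b[:2],b[2],[78,-30,60]))
E
python3 fit.py
python3 - <<'E'
from h import *
t=cv2.imread("pics/top0.png");s=cv2.imread("pics/side0.png")
cv2.imwrite("pics/m2.png",np.vstack([np.hstack([crop(t,170,195,66,100,6),crop(s,262,104,66,50,6)[:300] if 0 else cv2.copyMakeBorder(crop(s,262,104,80,50,5),0,350,0,0,cv2.BORDER_CONSTANT)])]))
E
```

```text
block [592.75 -18.04  -0.29] 
 [[[-1.12  0.36]
  [ 0.57  0.01]
  [ 0.    0.  ]
  [ 0.54 -0.91]
  [-0.2  -1.36]
  [ 0.37  0.46]
  [ 1.49 -1.36]
  [ 1.33  0.12]
  [-0.38  0.23]
  [-0.52 -0.06]]

 [[-0.79 -1.21]
  [-1.1  -0.61]
  [ 0.34 -1.49]
  [ 0.53 -0.25]
  [-0.02  0.4 ]
  [-0.49 -0.21]
  [-0.07  0.19]
  [ 0.11 -0.02]
  [-0.62  0.64]
  [ 0.47 -0.35]]]
stand [ 455.99 -295.33   37.4 ] 
 [[[ -0.97  -0.21]
  [ -0.62  -0.87]
  [  0.65   0.3 ]
  [ -1.    -2.1 ]
  [  2.94  -0.87]
  [ -0.27  -1.82]]

 [[  0.     0.  ]
  [-13.68  40.38]
  [  0.     0.  ]
  [  0.     0.  ]
  [ -0.98  -1.55]
  [ -1.42   0.21]]]
tip [634.61  24.1  103.45] [-0.1  -0.71 -0.7   0.22] in block [ 28.31  52.22 103.45]
wheel [594.44 -21.28  28.96] [-0.04 -0.26 -0.25  0.06] in block [ 2.53 -2.64 28.96]
posttop [[305.27 134.86]] edge mid [[659.16 -68.77  60.  ]]
```

View pics/m2.png

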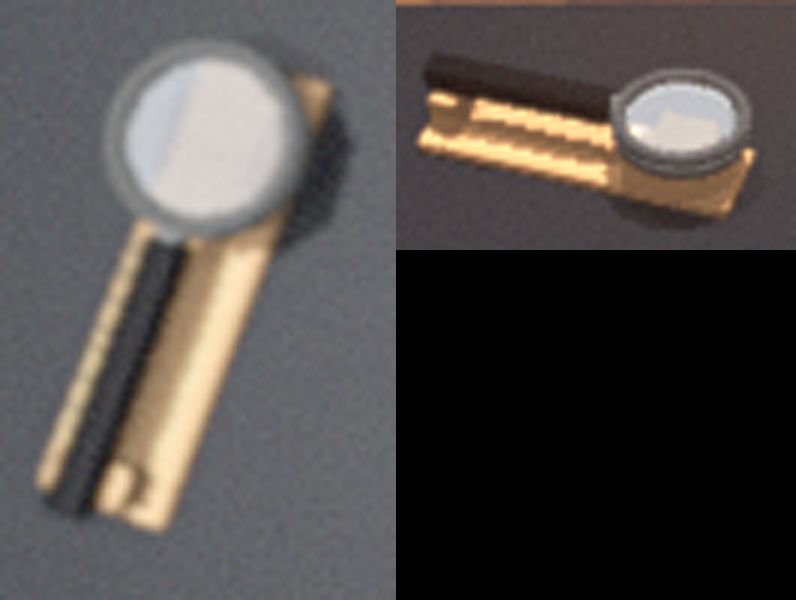

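```bash
cat > fit2.py <<'E'
from h import *
exec(open("fit.py").read().split("b,r=fit")[0])
L=[((45,40,14),(453.75,217.25),(321.5,336)),((45,-40,14),(489.25,228.5),0),((-45,40,14),(442,256),0),((-45,-40,14),(480,269.5),(260.25,361)),
((0,35,60),(453.75,236.75),(297,320.5)),((0,-35,60),(490.5,247.75),(284,356))]
Lo=[((0,0,46),(204.2,218),(319.4,127.6)),((-142,0,44),(182,278.3),(268.6,118.5)),((-40,0,46),(198,235),(304.5,124.5))]
Wh=[((0,0,34),(340,180),(358.6,221.4))]
Tip=[((0,0,0),(318.1,153.9),(378.7,182.7))]
from scipy.spatial.transform import Rotation as R
def cam(c,d):
    M=c["world_to_cam"].copy();E=np.eye(4);E[:3,:3]=R.from_rotvec(d[3:]*1e-3).as_matrix();E[:3,3]=d[:3];return{**c,"world_to_cam":E@M}
def F(x,full=False):
    cs=[cam(T,x[:6]),cam(S,x[6:12])];r=[x[:12]/np.tile([2,2,2,3,3,3],2)];res={}
    objs=[("B",B,x[12:14],x[14],0),("L",L,x[15:17],x[17],0),("Lo",Lo,x[18:20],x[20],0),("W",Wh,x[21:23],0,0),("Tip",Tip,x[23:25],0,x[25])]
    for n,Q,o,yw,z in objs:
        W=frame(o,yw,[q[0] for q in Q]);W[:,2]+=z
        for k,c in((1,cs[0]),(2,cs[1])):
            p=proj(c,W);e=np.array([p[i]-q[k] if q[k] else (0,0) for i,q in enumerate(Q)]);res[n,k]=e;r.append(e.ravel()/0.7)
    return res if full else np.concatenate(r)
x0=np.r_[np.zeros(12),592,-18,-.29,456,-295,-.3,480,240,-.4,594,-21,634,24,105]
s=least_squares(F,x0,loss="soft_l1");x=s.x
if __name__=="__main__":
    for k,v in F(x,1).items():print(k,v.tolist() if 0 else np.round(v,1).tolist())
    print("cams",x[:12]);print("block",x[12:15],"stand",x[15:18],"loupe",x[18:21],"wheel",x[21:23],"tip",x[23:26])
    print("tip in block",frame([0,0],-x[14],[[x[23]-x[12],x[24]-x[13],0]]))
    print("edge mid",frame(x[12:14],x[14],[78,-30,60]))
    print("grip",frame(x[18:20],x[20],[-70,0,38]))
np.save("x.npy",x)
E
python3 fit2.py
```

```text
('B', 1) [[-1.5, 0.7], [0.1, 0.4], [0.0, 0.0], [0.2, -0.5], [-0.6, -0.9], [-0.1, 0.9], [1.1, -1.0], [0.9, 0.5], [-0.8, 0.6], [-0.9, 0.3]]
('B', 2) [[-0.4, -0.6], [-0.5, -0.4], [0.5, -1.0], [0.7, 0.1], [0.3, 0.5], [-0.3, 0.4], [0.2, 0.6], [0.5, 0.2], [-0.2, 1.0], [0.9, 0.1]]
('L', 1) [[-0.1, 0.2], [0.1, 0.5], [0.4, 0.4], [-1.5, -1.0], [3.3, -0.5], [-0.2, -0.6]]
('L', 2) [[0.5, -0.6], [0.0, 0.0], [0.0, 0.0], [-0.3, 0.3], [0.1, -0.8], [-1.2, 0.5]]
('Lo', 1) [[0.3, -0.9], [-0.1, 1.9], [0.1, -0.4]]
('Lo', 2) [[-0.1, -0.2], [-0.4, -0.5], [0.1, 0.0]]
('W', 1) [[0.3, -0.0]]
('W', 2) [[-0.0, -0.4]]
('Tip', 1) [[-0.1, -0.5]]
('Tip', 2) [[-0.5, 0.1]]
cams [ 0.66 -0.58 -0.31 -0.77 -1.92 -1.37  0.52 -0.47 -2.18 -3.11 -0.19  1.08]
block [593.17 -14.85  -0.29] stand [ 456.   -293.64   -0.33] loupe [510.7  278.28  -0.3 ] wheel [594.12 -19.74] tip [634.54  26.09 106.55]
tip in block [[28.18 50.92  0.  ]]
edge mid [[659.59 -65.58  60.  ]]
grip [[443.9 299.2  38. ]]
```

>>> play_rows:
  plan:
    - [15,-36,0,0,0,-0.075,1]
    - [15,-36,0,0,0,-0.075,1]
    - [15,-36,0,0,0,-0.075,1]
    - [15,-36,0,0,0,-0.075,1]
    - [15,-36,0,0,0,-0.075,1]
  grip_force: 35

```text
time_s: 0.72
eef_pos: [203.1, 326.1, 228.9]
ee_rot: [-0.001, 0.309, 0.951, -0.0]
force: [2.2, 0.2, 0.2]
grip_width: 1.002
```

>>> play_rows:
  plan:
    - [15,-36,0,0,0,-0.075,1]
    - [15,-36,0,0,0,-0.075,1]
    - [15,-36,0,0,0,-0.075,1]
    - [15,-36,0,0,0,-0.075,1]
    - [15,-36,0,0,0,-0.075,1]

```text
time_s: 1.13
eef_pos: [278.0, 137.7, 229.3]
ee_rot: [0.001, 0.488, 0.873, 0.001]
force: [2.3, 1.2, 0.2]
grip_width: 0.999
```

>>> play_rows:
  plan:
    - [15,-36,0,0,0,-0.075,1]
    - [15,-36,0,0,0,-0.075,1]
    - [15,-36,0,0,0,-0.075,1]
    - [15,-36,0,0,0,-0.075,1]
    - [15,-36,0,0,0,-0.075,1]

```text
time_s: 1.55
eef_pos: [353.6, -52.7, 230.7]
ee_rot: [0.004, 0.65, 0.76, 0.002]
force: [0.6, 0.1, 0.7]
grip_width: 1.005
```

>>> play_rows:
  plan:
    - [15,-36,0,0,0,-0.075,1]
    - [15,-36,0,0,0,-0.075,1]
    - [15,-36,0,0,0,-0.075,1]
    - [15,-36,0,0,0,-0.075,1]
    - [0,0,0,0,0,0,1]

```text
time_s: 1.97
eef_pos: [415.6, -211.0, 230.1]
ee_rot: [0.005, 0.765, 0.644, 0.001]
force: [-0.4, 1.9, -0.5]
grip_width: 1.003
```

Run:
```python
from fit2 import *
cs=[cam(T,x[:6]),cam(S,x[6:12])]
o=x[15:17];yw=x[17]
# overlay lamp model on first pictures
pts=[(0,0,69),(0,10,69),(0,-10,69)]+[(sx*14,sy*10,z) for sx in(1,-1) for sy in(1,-1) for z in(97,113)]+[(-33,0,44)]
W=frame(o,yw,pts);t=[]
for n,c,k,w in(("top",cs[0],(435,205,66,70),6),("side",cs[1],(255,300,66,78),6)):
    im=cv2.imread(f"pics/{n}0.png");X,Y,w_,h_=k;g=crop(im,X,Y,w_,70,6)
    for i,p in enumerate(proj(c,W)): cv2.circle(g,tuple(int(v) for v in((p-[X,Y]+.5)*6)),3,[(0,0,255),(0,255,0),(255,0,0)][0 if i<3 else 1 if i<11 else 2],-1)
    t.append(g)
cv2.imwrite("pics/m3.png",np.hstack(t))
```

```text
(no output)
```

View pics/m3.png

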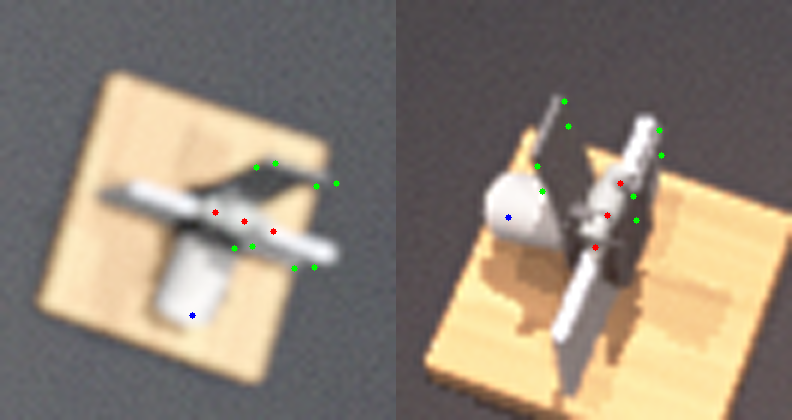

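>>> play_rows:
  plan:
    - [10,-20,0,0,0,-0.04,1]
    - [10,-20,0,0,0,-0.04,1]
    - [10,-20,0,0,0,-0.035,1]
    - [9,-20,0,0,0,-0.035,1]
    - [0,0,-20,0,0,0,1]

```text
time_s: 2.48
eef_pos: [454.9, -283.9, 214.6]
ee_rot: [0.007, 0.808, 0.589, 0.002]
force: [1.1, -1.0, 0.5]
grip_width: 0.995
```

>>> play_rows:
  plan:
    - [0,0,-30,0,0,0,1]
    - [0,0,-30,0,0,0,1]
    - [0,0,-20,0,0,0,1]
    - [0,0,0,0,0,0,1]

```text
time_s: 2.82
eef_pos: [454.3, -278.3, 131.1]
ee_rot: [0.007, 0.806, 0.592, 0.002]
force: [-0.6, 0.3, -1.2]
grip_width: 0.998
```

>>> play_rows:
  plan:
    - [0,-6,-18,0.009,0.0115,0,1]
    - [0,-6,-18,0,0,0,1]
    - [0,-1,-15,0,0,0,1]
    - [0,0,-3,0,0,0,1]

```text
time_s: 3.15
eef_pos: [455.9, -288.2, 81.1]
ee_rot: [0.002, 0.804, 0.595, 0.001]
force: [0.1, 0.6, -0.3]
grip_width: 0.998
```

Run:
```python
from h import *
c=cap("side");d=cap("top");cv2.imwrite("pics/m4.png",np.hstack([crop(c["img"],220,250,130,150,3),crop(d["img"],420,180,130,150,3)]))
print(sense()["eef_pos"])
```

```text
[ 456.51 -288.77   82.7 ]
```

View pics/m4.png

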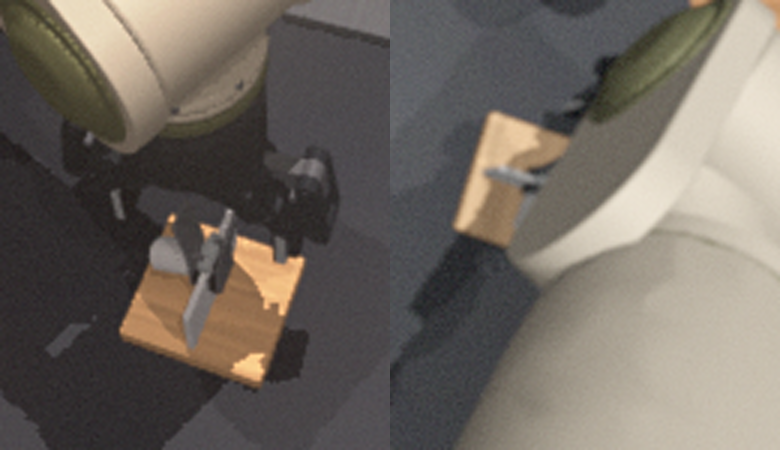

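>>> play_rows:
  plan:
    - [0,-1,-4,0,0,0,0.2]
    - [0,0,-1,0,0,0,-0.2]
    - [0,0,0,0,0,0,-0.4]
    - [0,0,0,0,0,0,-1]
    - [0,0,0,0,0,0,-1]

```text
time_s: 3.67
eef_pos: [458.3, -290.0, 82.6]
ee_rot: [0.007, 0.803, 0.596, 0.002]
force: [-0.6, -1.1, -0.8]
grip_width: 0.301
```

>>> play_rows:
  plan:
    - [0,0,0,0,0,0,-1]
    - [0,0,0,0,0,0,-1]
    - [0,0,0,0,0,0,-1]
    - [0,0,0,0,0,0,-1]
    - [0,0,0,0,0,0,-1]

```text
time_s: 4.08
eef_pos: [458.3, -290.0, 83.0]
ee_rot: [0.007, 0.803, 0.596, 0.002]
force: [0.4, 0.0, -0.0]
grip_width: 0.218
```

>>> play_rows:
  plan:
    - [0,0,12,0,0,0,-1]
    - [0,0,20,0,0,0,-1]
    - [0,0,30,0,0,0,-1]
    - [0,0,35,0,0,0,-1]
    - [0,0,35,0,0,0,-1]

```text
time_s: 4.5
eef_pos: [454.6, -286.8, 211.8]
ee_rot: [-0.002, 0.803, 0.595, 0.0]
force: [0.5, 0.2, -0.4]
grip_width: 0.222
```

>>> play_rows:
  plan:
    - [0,0,35,0,0,0,-1]
    - [0,0,10,0,0,0,-1]
    - [0,0,0,0,0,0,-1]

```text
time_s: 4.75
eef_pos: [455.6, -287.6, 266.2]
ee_rot: [0.004, 0.803, 0.595, 0.001]
force: [-0.7, -0.1, -1.5]
grip_width: 0.219
```

>>> play_rows:
  plan:
    - [20,22,0,0,0,0,-1]
    - [26,30,0,0,0,0,-1]
    - [26,30,0,0,0,0,-1]
    - [26,30,0,0,0,0,-1]
    - [26,30,0,0,0,0,-1]

```text
time_s: 5.17
eef_pos: [579.4, -145.6, 262.5]
ee_rot: [0.003, 0.807, 0.59, -0.001]
force: [0.6, -0.8, -1.1]
grip_width: 0.22
```

>>> play_rows:
  plan:
    - [26,30,0,0,0,0,-1]
    - [26,30,0,0,0,0,-1]
    - [18,20,0,0,0,0,-1]
    - [0,0,0,0,0,0,-1]
    - [0,0,0,0,0,0,-1]

```text
time_s: 5.58
eef_pos: [654.1, -53.2, 252.8]
ee_rot: [-0.002, 0.805, 0.594, -0.003]
force: [0.6, -0.7, 0.2]
grip_width: 0.221
```

>>> play_rows:
  plan:
    - [5,1,-20,0,0,0,-1]
    - [4,1,-30,0,0,0,-1]
    - [0,0,-30,0,0,0,-1]
    - [0,0,-20,0,0,0,-1]
    - [0,0,0,0,0,0,-1]

```text
time_s: 6.0
eef_pos: [660.3, -53.9, 145.6]
ee_rot: [-0.003, 0.805, 0.593, -0.005]
force: [0.2, 0.8, -1.2]
grip_width: 0.222
```

Run:
```python
from h import *
c=cap("side");d=cap("top");cv2.imwrite("pics/m5.png",np.hstack([crop(c["img"],330,150,90,110,5),crop(d["img"],290,110,65,110,5)]))
print(sense()["eef_pos"],sense()["ee_rot"])
```

```text
[661.99 -54.21 150.14] [-0.    0.81  0.59 -0.  ]
```

View pics/m5.png

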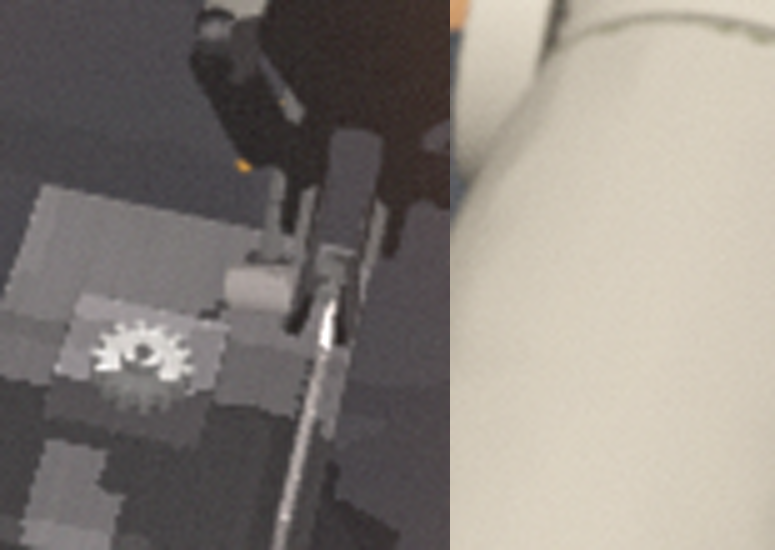

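Run:
```python
from fit2 import *
for nm,c,b in(("raw",S,(592.75,-18.04,-.29)),("corr",cam(S,x[6:12]),x[12:15])):
    g=lambda u,v:(330+u/5-.4,150+v/5-.4)
    for lab,(u,v),z in(("jawmid",(318,337),104),("jawL",(297,332),104),("jawR",(340,345),104),("tailtop",(347,190),180),("pin",(333,262),136),("front",(236,285),111)):
        p=onz(c,g(u,v),z);print(nm,lab,p,"blk",frame([0,0],-b[2],[[p[0]-b[0],p[1]-b[1],z]])[0])
    p,q=onz(c,(396.4,208.8),60),onz(c,(386.8,253.5),60);print("plate",p,q,"blkx",[frame([0,0],-b[2],[[w[0]-b[0],w[1]-b[1],0]])[0] for w in(p,q)])
    print("tcp blk",frame([0,0],-b[2],[[662-b[0],-54.2-b[1],0]])[0], "tip", onz(c,(378.7,182.7),106))
```

```text
raw jawmid [656.37 -68.32 104.  ] blk [ 75.34 -29.99 104.  ]
raw jawL [648.3 -65.7 104. ] blk [ 66.85 -29.78 104.  ]
raw jawR [664.63 -72.44 104.  ] blk [ 84.44 -31.58 104.  ]
raw tailtop [659.47 -57.85 180.  ] blk [ 75.31 -19.07 180.  ]
raw pin [659.82 -56.25 136.  ] blk [ 75.19 -17.43 136.  ]
raw front [625.03 -46.94 111.  ] blk [ 39.19 -18.46 111.  ]
plate [674.83 -11.87  60.  ] [ 642.42 -125.42   60.  ] blkx [array([76.89, 29.39,  0.  ]), array([ 78.3 , -88.69,   0.  ])]
tcp blk [ 76.7  -14.85   0.  ] tip [635.71  22.39 106.  ]
corr jawmid [656.4  -64.51 104.  ] blk [ 74.64 -29.87 104.  ]
corr jawL [648.29 -61.85 104.  ] blk [ 66.11 -29.6  104.  ]
corr jawR [664.7  -68.67 104.  ] blk [ 83.77 -31.53 104.  ]
corr tailtop [659.68 -53.86 180.  ] blk [ 74.79 -18.72 180.  ]
corr pin [659.94 -52.31 136.  ] blk [ 74.61 -17.17 136.  ]
corr front [624.94 -42.91 111.  ] blk [ 38.38 -18.   111.  ]
plate [674.94  -7.69  60.  ] [ 642.23 -122.     60.  ] blkx [array([76.45, 29.86,  0.  ]), array([ 77.21, -89.03,   0.  ])]
tcp blk [ 77.11 -18.4    0.  ] tip [635.75  26.95 106.  ]
```

>>> play_rows:
  plan:
    - [2,1,-15,0,0,0,-1]
    - [0,0,-15,0,0,0,-1]
    - [0,0,-5,0,0,0,-1]
    - [0,0,0,0,0,0,-1]
    - [0,0,0,0,0,0,-1]

```text
time_s: 6.62
eef_pos: [668.5, -54.8, 126.3]
ee_rot: [0.007, 0.806, 0.592, 0.004]
force: [-0.3, -0.4, -0.5]
grip_width: 0.222
```

>>> play_rows:
  plan:
    - [-5,1,-2,0.006,0.014,0,-1]
    - [0,0,0,0,0,0,-1]
    - [0,0,0,0,0,0,-1]
    - [0,0,0,0,0,0,-1]

```text
time_s: 6.95
eef_pos: [664.1, -54.1, 127.9]
ee_rot: [0.002, 0.806, 0.592, 0.001]
force: [-0.1, 0.7, -0.0]
grip_width: 0.222
```

>>> play_rows:
  plan:
    - [0,0,0,0,0,0,-1]

```text
time_s: 7.03
eef_pos: [664.2, -54.1, 128.3]
ee_rot: [0.002, 0.806, 0.592, 0.001]
force: [0.8, -1.2, -0.1]
grip_width: 0.22
```

>>> play_rows:
  plan:
    - [-1,0,-8,0,0,0,-1]
    - [0,0,-7,0,0,0,-1]
    - [0,0,0,0,0,0,-1]
    - [0,0,0,0,0,0,-1]
    - [0,0,0,0,0,0,-1]

```text
time_s: 7.45
eef_pos: [662.8, -54.0, 111.1]
ee_rot: [0.002, 0.806, 0.593, 0.001]
force: [0.7, -0.2, -0.7]
grip_width: 0.222
```

Run:
```python
from h import *
print(sense()["eef_pos"],sense()["ee_rot"])
c=cap("side");cv2.imwrite("pics/m6.png",crop(c["img"],355,180,50,60,10))
```

```text
[662.83 -53.96 111.14] [0.   0.81 0.59 0.  ]
```

View pics/m6.png

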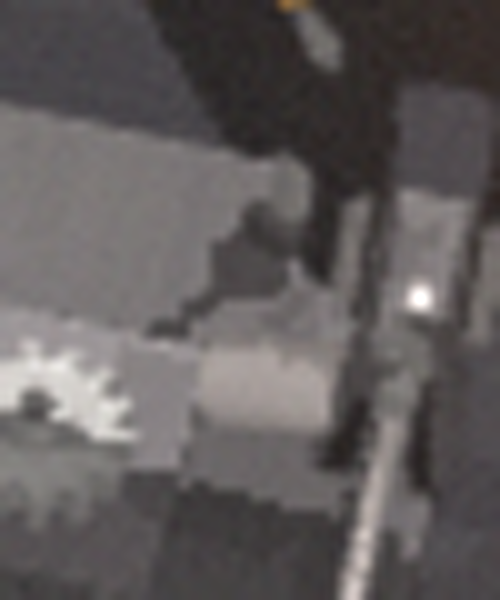

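>>> play_rows:
  plan:
    - [0,0,-6,0,0,0,-1]
    - [0,0,-6,0,0,0,-1]
    - [0,0,-3,0,0,0,-1]
    - [0,0,0,0,0,0,-1]

```text
time_s: 7.83
eef_pos: [663.0, -54.0, 94.9]
ee_rot: [0.002, 0.806, 0.593, 0.001]
force: [-0.4, -0.4, -0.4]
grip_width: 0.223
```

>>> play_rows:
  plan:
    - [0,0,-5,0,0,0,-1]
    - [0,0,-4,0,0,0,-1]
    - [0,0,-2,0,0,0,-1]
    - [0,0,0,0,0,0,-1]

```text
time_s: 8.17
eef_pos: [662.9, -54.0, 82.4]
ee_rot: [0.002, 0.806, 0.593, 0.001]
force: [0.0, 0.1, -1.2]
grip_width: 0.223
```

Go down until it just touches.

>>> play_rows:
  plan:
    - [0,0,-1.5,0,0,0,-1]
    - [0,0,-1,0,0,0,-1]
    - [0,0,0,0,0,0,-1]

```text
time_s: 8.42
eef_pos: [663.2, -54.0, 80.8]
ee_rot: [0.002, 0.806, 0.593, 0.001]
force: [0.0, 0.4, -0.4]
grip_width: 0.221
```

>>> play_rows:
  plan:
    - [0,0,-1,0,0,0,-1]
    - [0,0,0,0,0,0,-1]
    - [0,0,0,0,0,0,-1]

```text
time_s: 8.67
eef_pos: [663.6, -54.0, 80.8]
ee_rot: [0.003, 0.805, 0.593, 0.002]
force: [0.8, -0.2, -0.8]
grip_width: 0.223
```

>>> play_rows:
  plan:
    - [0,0,0,0,0,0,-0.45]
    - [0,0,0,0,0,0,-0.3]
    - [0,0,0,0,0,0,-0.2]
    - [0,0,0,0,0,0,0.2]
    - [0,0,0,0,0,0,0.2]

```text
time_s: 9.08
eef_pos: [663.3, -54.0, 79.9]
ee_rot: [0.002, 0.806, 0.593, 0.001]
force: [0.4, 0.1, 0.2]
grip_width: 0.597
```

Run:
```python
from h import *
print(sense()["eef_pos"],sense()["force"],sense()["grip_width"])
```

```text
[663.27 -54.    79.9 ] [0.43 0.14 0.21] 0.5973393705739365
```

>>> play_rows:
  plan:
    - [0,0,15,0,0,0,0.2]
    - [0,0,30,0,0,0,0.2]
    - [0,0,35,0,0,0,0.2]
    - [0,0,40,0,0,0,1]
    - [0,0,30,0,0,0,1]

```text
time_s: 9.5
eef_pos: [659.2, -53.1, 227.2]
ee_rot: [-0.004, 0.806, 0.592, -0.003]
force: [0.3, 0.6, 0.9]
grip_width: 0.859
```

>>> play_rows:
  plan:
    - [-14,22,0,0,0,0.11,1]
    - [-16,26,0,0,0,0.11,1]
    - [-16,26,0,0,0,0.11,1]
    - [-16,26,0,0,0,0.11,1]
    - [-16,26,0,0,0,0.11,1]

```text
time_s: 9.92
eef_pos: [582.7, 71.0, 236.8]
ee_rot: [0.004, 0.609, 0.793, 0.002]
force: [0.6, 0.0, 0.3]
grip_width: 1.0
```

>>> play_rows:
  plan:
    - [-16,26,0,0,0,0.11,1]
    - [-16,26,0,0,0,0.11,1]
    - [-16,26,0,0,0,0.11,1]
    - [-16,26,0,0,0,0.11,1]
    - [-16,26,0,0,0,0.11,1]

```text
time_s: 10.33
eef_pos: [498.1, 206.6, 238.1]
ee_rot: [0.005, 0.358, 0.934, 0.005]
force: [-0.1, 0.4, 0.4]
grip_width: 1.0
```

>>> play_rows:
  plan:
    - [-16,26,0,0,0,0.11,1]
    - [-16,26,0,0,0,0.11,1]
    - [-10,16,0,0,0,0.11,1]
    - [0,0,0,0,0,0.06,1]
    - [0,0,0,0,0,0,1]

```text
time_s: 10.75
eef_pos: [450.2, 282.6, 239.8]
ee_rot: [0.005, 0.155, 0.988, 0.007]
force: [0.3, 0.1, -1.5]
grip_width: 1.0
```

Run:
```python
from h import *
print(sense()["eef_pos"],sense()["ee_rot"])
c=cap("side");d=cap("top");cv2.imwrite("pics/m7.png",np.hstack([crop(c["img"],325,145,85,120,4.7),crop(d["img"],290,120,85,120,4.7)]))
cv2.imwrite("pics/t7.png",d["img"]);cv2.imwrite("pics/s7.png",c["img"])
```

```text
[450.16 282.55 239.81] [0.01 0.15 0.99 0.01]
```

View pics/m7.png

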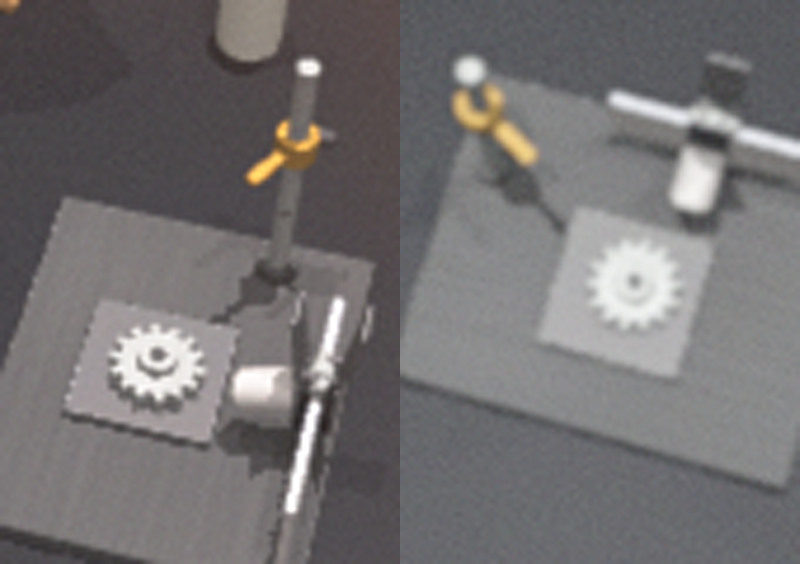

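>>> play_rows:
  plan:
    - [-6,16,-20,-0.012,0.012,0.01,1]
    - [0,0,-35,0,0,0,1]
    - [0,0,-35,0,0,0,1]
    - [0,0,-30,0,0,0,1]
    - [0,0,0,0,0,0,1]

```text
time_s: 11.27
eef_pos: [447.5, 295.7, 118.0]
ee_rot: [0.004, 0.161, 0.987, 0.002]
force: [-1.0, -0.1, -0.3]
grip_width: 1.002
```

>>> play_rows:
  plan:
    - [0,0,0,0,0,0,1]
    - [0,0,0,0,0,0,1]

```text
time_s: 11.43
eef_pos: [448.5, 294.8, 119.0]
ee_rot: [0.003, 0.163, 0.987, 0.002]
force: [0.7, -0.6, 0.3]
grip_width: 1.003
```

>>> play_rows:
  plan:
    - [-4,4,-25,-0.003,0.006,0.025,1]
    - [0,0,-25,0,0,0,1]
    - [0,0,-22,0,0,0,1]
    - [0,0,-8,0,0,0,1]
    - [0,0,0,0,0,0,1]

```text
time_s: 11.85
eef_pos: [451.7, 300.2, 47.5]
ee_rot: [0.009, 0.153, 0.988, 0.005]
force: [-0.0, -0.2, 0.2]
grip_width: 1.0
```

>>> play_rows:
  plan:
    - [0,0,0,0,0,0,1]
    - [0,0,0,0,0,0,1]

```text
time_s: 12.02
eef_pos: [453.5, 300.6, 50.6]
ee_rot: [0.011, 0.153, 0.988, 0.006]
force: [0.4, 0.8, 0.8]
grip_width: 0.998
```

>>> play_rows:
  plan:
    - [-7,-1,-10,-0.008,0.024,0,1]
    - [0,0,-8,0,0,0,1]
    - [0,0,-4,0,0,0,1]
    - [0,0,0,0,0,0,1]
    - [0,0,0,0,0,0,1]

```text
time_s: 12.43
eef_pos: [447.6, 300.2, 30.1]
ee_rot: [0.001, 0.154, 0.988, 0.001]
force: [-0.5, -0.1, 0.6]
grip_width: 1.0
```

```bash
cat > st.py <<'E'
from h import *
from scipy.spatial.transform import Rotation as R
s=sense();np.set_printoptions(precision=4,suppress=True);q=s["ee_rot"];M=R.from_quat([*q[1:],q[0]]).as_matrix()
print(s["time_s"],s["eef_pos"],"yawy",np.arctan2(M[1,1],M[0,1]),"fixrot",-M[1,2],M[0,2],"F",s["force"],s["grip_width"],s["dq"],s["wrist_torque"])
E
python3 st.py
```

```text
12.4333 [447.5769 300.1891  30.0779] yawy 1.2623299850862983 fixrot -0.0010629275210052558 0.002606841743685968 F [-0.5166 -0.0515  0.5779] 1.0003126644407678 [ 0.0001  0.0086  0.0035 -0.0001 -0.0023  0.002 ] [-0.0181 -0.0191  0.0227]
```

>>> play_rows:
  plan:
    - [-3,0,-5,0,0.001,0,1]
    - [0,0,-5,0,0,0,1]
    - [0,0,-2,0,0,0,1]
    - [0,0,0,0,0,0,1]

```text
time_s: 12.77
eef_pos: [444.2, 300.2, 16.9]
ee_rot: [0.001, 0.154, 0.988, 0.001]
force: [0.3, -0.1, -0.0]
grip_width: 1.001
```

```bash
python3 st.py
```

```text
12.7667 [444.16   300.2103  16.8938] yawy 1.262417595719491 fixrot -0.0010243249627487966 0.0014729622277762577 F [ 0.3497 -0.0977 -0.044 ] 1.000522207463109 [ 0.0016  0.0021  0.0011  0.0005 -0.0015  0.001 ] [-0.0257  0.0235  0.0064]
```

>>> play_rows:
  plan:
    - [0,0,1,0,0,0,0]
    - [0,0,0,0,0,0,-0.3]
    - [0,0,0,0,0,0,-0.5]
    - [0,0,0,0,0,0,-1]
    - [0,0,0,0,0,0,-1]
  grip_force: 60

```text
time_s: 13.18
eef_pos: [444.4, 300.3, 18.2]
ee_rot: [0.001, 0.154, 0.988, 0.001]
force: [0.1, 0.9, -0.3]
grip_width: 0.301
```

>>> play_rows:
  plan:
    - [0,0,0,0,0,0,-1]
    - [0,0,0,0,0,0,-1]
    - [0,0,0,0,0,0,-1]
    - [0,0,0,0,0,0,-1]

```text
time_s: 13.52
eef_pos: [444.5, 300.3, 18.5]
ee_rot: [0.001, 0.154, 0.988, 0.001]
force: [0.1, -0.4, 0.3]
grip_width: 0.176
```

```bash
python3 st.py
```

```text
13.5167 [444.5345 300.3219  18.4718] yawy 1.2623386843409197 fixrot -0.0013809224394795935 0.0023199720423464285 F [ 0.1003 -0.4406  0.258 ] 0.17568194496129624 [-0.0017 -0.0005 -0.0007  0.0004  0.0007 -0.0013] [ 0.0221 -0.0263  0.0166]
```

>>> play_rows:
  plan:
    - [0,0,10,0,0,0,-1]
    - [0,0,20,0,0,0,-1]
    - [0,0,30,0,0,0,-1]
    - [0,0,30,0,0,0,-1]
    - [0,0,30,0,0,0,-1]

```text
time_s: 13.93
eef_pos: [440.1, 298.5, 138.8]
ee_rot: [-0.005, 0.154, 0.988, -0.003]
force: [-0.1, 0.3, -1.2]
grip_width: 0.172
```

>>> play_rows:
  plan:
    - [0,0,30,0,0,0,-1]
    - [0,0,20,0,0,0,-1]
    - [0,0,10,0,0,0,-1]
    - [0,0,0,0,0,0,-1]

```text
time_s: 14.27
eef_pos: [441.1, 299.0, 211.5]
ee_rot: [0.0, 0.154, 0.988, 0.0]
force: [0.7, -0.3, -0.6]
grip_width: 0.173
```

>>> play_rows:
  plan:
    - [3,-12,0,0,0,0,-1]
    - [6,-22,0,0,0,0,-1]
    - [8,-30,0,0,0,0,-1]
    - [8,-30,0,0,0,0,-1]
    - [8,-30,0,0,0,0,-1]

```text
time_s: 14.68
eef_pos: [471.7, 172.2, 209.3]
ee_rot: [-0.002, 0.149, 0.989, 0.0]
force: [0.8, 1.5, -0.9]
grip_width: 0.176
```

>>> play_rows:
  plan:
    - [8,-30,0,0,0,0,-1]
    - [8,-30,0,0,0,0,-1]
    - [8,-30,0,0,0,0,-1]
    - [6,-20,0,0,0,0,-1]
    - [3,-12,0,0,0,0,-1]

```text
time_s: 15.1
eef_pos: [502.6, 37.5, 204.2]
ee_rot: [-0.006, 0.151, 0.988, -0.001]
force: [-0.4, 0.5, -1.2]
grip_width: 0.176
```

```bash
python3 st.py
```

```text
15.1 [502.6113  37.5074 204.2058] yawy 1.2674335393036908 fixrot -0.00019086939700851068 -0.012953835385207729 F [-0.4149  0.5166 -1.195 ] 0.17602623887988914 [-0.3224  0.0532 -0.0346 -0.0041  0.0099 -0.3053] [0.0445 0.0115 0.0264]
```

>>> play_rows:
  plan:
    - [9,-9,0,0,-0.006,0.01,-1]
    - [7,-6,0,0,0,0,-1]
    - [3,-3,0,0,0,0,-1]
    - [0,0,0,0,0,0,-1]
    - [0,0,0,0,0,0,-1]

```text
time_s: 15.52
eef_pos: [520.3, 13.5, 200.1]
ee_rot: [-0.008, 0.149, 0.989, -0.001]
force: [0.6, -0.1, -0.8]
grip_width: 0.175
```

```bash
python3 st.py
```

```text
15.5167 [520.3091  13.5197 200.0711] yawy 1.271616165276879 fixrot -0.0008378109843652642 -0.015423178832903681 F [ 0.5904 -0.0509 -0.8411] 0.17450177666613298 [-0.002   0.0077  0.0035  0.0019  0.0004  0.0008] [-0.0687  0.0166 -0.0299]
```

>>> play_rows:
  plan:
    - [4,-7,0,0,-0.008,0.008,-1]
    - [3,-6,-10,0,-0.008,0,-1]
    - [0,0,-20,0,0,0,-1]
    - [0,0,-15,0,0,0,-1]
    - [0,0,-10,0,0,0,-1]

```text
time_s: 15.93
eef_pos: [528.6, 1.0, 145.5]
ee_rot: [0.004, 0.142, 0.99, 0.0]
force: [-0.4, 0.1, -0.6]
grip_width: 0.175
```

>>> play_rows:
  plan:
    - [0,0,-10,0,0,0,-1]
    - [0,0,-8,0,0,0,-1]
    - [0,0,-3,0,0,0,-1]
    - [0,0,0,0,0,0,-1]
    - [0,0,0,0,0,0,-1]

```text
time_s: 16.35
eef_pos: [527.7, 1.9, 121.8]
ee_rot: [0.003, 0.14, 0.99, 0.0]
force: [0.2, 0.4, -0.3]
grip_width: 0.173
```

```bash
python3 st.py
```

```text
16.35 [527.6595   1.8587 121.7939] yawy 1.2901129588079694 fixrot -3.394980899253477e-05 0.006144017028552481 F [ 0.2201  0.383  -0.3019] 0.17317431768149558 [ 0.     -0.0012 -0.0024 -0.0008  0.0011 -0.0027] [-0.0418 -0.0097 -0.0073]
```

>>> play_rows:
  plan:
    - [0,-1,-8,0,0.006,0,-1]
    - [0,0,-8,0,0,0,-1]
    - [0,0,-6,0,0,0,-1]
    - [0,0,-4,0,0,0,-1]
    - [0,0,-3,0,0,0,-1]

```text
time_s: 16.77
eef_pos: [528.7, 0.6, 91.9]
ee_rot: [0.002, 0.14, 0.99, -0.0]
force: [-0.2, -0.2, -0.3]
grip_width: 0.176
```

>>> play_rows:
  plan:
    - [0,0,0,0,0,0,-1]
    - [0,0,0,0,0,0,-1]
    - [0,0,0,0,0,0,-1]

```text
time_s: 17.02
eef_pos: [528.3, 0.7, 90.9]
ee_rot: [0.001, 0.14, 0.99, -0.0]
force: [0.6, 0.5, -1.0]
grip_width: 0.174
```

```bash
python3 st.py
python3 - <<'E'
from h import *
c=cap("side");d=cap("top");cv2.imwrite("pics/m8.png",np.hstack([crop(c["img"],320,140,85,110,4.7),crop(d["img"],290,110,85,110,4.7)]))
cv2.imwrite("pics/t8.png",d["img"]);cv2.imwrite("pics/s8.png",c["img"])
E
```

```text
17.0167 [528.3341   0.6642  90.9267] yawy 1.2907012222576295 fixrot 0.0005201057965501887 0.0018702486977123663 F [ 0.6079  0.4896 -1.0345] 0.1743407528909794 [-0.0002  0.0009 -0.0039  0.0001  0.0004 -0.0004] [-0.007   0.0457 -0.0291]
```

View pics/m8.png

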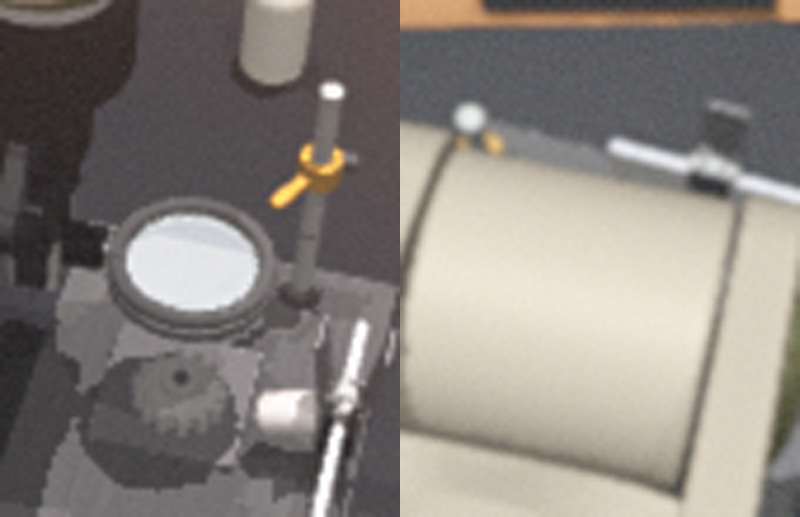

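```bash
cat > tipz.py <<'E'
from fit2 import *
import cv2
b=x[12:15]
C={"t":cam(T,x[:6]),"s":cam(S,x[6:12])}
im={"t":cv2.imread("pics/t7.png"),"s":cv2.imread("pics/s7.png")}
roi={"t":(295,125,30,35),"s":(370,150,30,45)}
for k in"ts":
    X,Y,w,h=roi[k];g=im[k][Y:Y+h,X:X+w].astype(float)
    sat=np.clip(g[...,2]-g[...,0]-25,0,70)/70      # orange
    wh=np.clip(g.min(2)-150,0,80)/80               # white post top
    yy,xx=np.mgrid[Y:Y+h,X:X+w]
    top=np.array([(wh*xx).sum(),(wh*yy).sum()])/wh.sum()
    pt=proj(C[k],frame(b[:2],b[2],[44,80,152]))[0];off=top-pt
    # synthesize bar orange centroid near tip: candidate z -> project tip & 14mm back along bar
    print(k,"posttop px",top,"model off",off)
    best=[]
    for z in np.arange(98,118,1.):
        u=np.array([44,80])/np.hypot(44,80)
        rs=np.linspace(58,74,33);P=np.c_[np.outer(rs,u),np.full(33,z)]
        uv=proj(C[k],frame(b[:2],b[2],P))+off
        d=(uv[-1]-uv[0])/np.linalg.norm(uv[-1]-uv[0]);n=np.array([-d[1],d[0]])
        a=((xx-uv[0,0])*d[0]+(yy-uv[0,1])*d[1]);pr=(xx-uv[0,0])*n[0]+(yy-uv[0,1])*n[1]
        m=sat*(abs(pr)<4)*(a>-5)*(a<5);perp=(m*pr).sum()/m.sum()
        # half-level end: integral of orange along the axis, relative to full profile
        prof=[(sat*(abs(pr)<4)*(abs(a-t)<.75)).sum() for t in np.arange(-5,6,.5)]
        prof=np.array(prof);full=np.median(prof[-8:]);i=np.argmax(prof>full/2);e=np.arange(-5,6,.5)[i]-.5*(prof[i]-full/2)/(prof[i]-prof[i-1]+1e-9)
        best.append((z,perp,e))
    for r in best[::2]:print("  z %.0f perp %.2f end %.2f"%r)
E
python3 tipz.py
```

```text
t posttop px [304.44 134.6 ] model off [-0.33 -0.68]
  z 98 perp 0.11 end 0.76
  z 100 perp -0.04 end 0.26
  z 102 perp -0.20 end 0.26
  z 104 perp -0.37 end -0.28
  z 106 perp -0.53 end -0.25
  z 108 perp -0.69 end -0.69
  z 110 perp -0.85 end -0.74
  z 112 perp -1.01 end -0.87
  z 114 perp -1.17 end -1.24
  z 116 perp -1.33 end -1.24
s posttop px [390.32 158.97] model off [-0.03 -0.68]
  z 98 perp -1.45 end 1.01
  z 100 perp -0.92 end 0.51
  z 102 perp -0.51 end 0.14
  z 104 perp -0.13 end -0.48
  z 106 perp 0.37 end -0.98
  z 108 perp 0.82 end -1.42
  z 110 perp 1.21 end -1.48
  z 112 perp 1.70 end -1.99
  z 114 perp 2.09 end -2.48
  z 116 perp 2.39 end -3.53
```

Run:
```python
from fit2 import *
for nm,c,b,w in(("raw",S,(592.75,-18.04,-.29),None),("corr",cam(S,x[6:12]),x[12:15],None)):
    u=(360.1,195.0);p=onz(c,u,118.4)
    print(nm,"lens",p,"wheel side@34",onz(c,(358.6,221.4),34), "lens on rest",onz(c,(319.4,127.6),46))
    print(" nest centre side",np.mean([onz(c,q,18) for q in((345.1,208.5),(376,214.5),(369.4,239.4),(338.5,231.6))],0))
    print(" posttop side",onz(c,(390.5,159.1),152),"model",frame(b[:2],b[2],[44,80,152]))
for y in(68,70,72,74):print("TCP->lens",y,528.3+y*np.cos(-.280),.66+y*np.sin(-.280)," rest:",444.3+y*np.cos(-.308),300.3+y*np.sin(-.308))
```

```text
raw lens [592.65 -22.16 118.4 ] wheel side@34 [594.45 -24.97  34.  ] lens on rest [511.44 270.68  46.  ]
 nest centre side [592.82 -17.74  18.  ]
 posttop side [658.09  46.33 152.  ] model [[657.79  46.04 152.  ]]
corr lens [592.44 -17.88 118.4 ] wheel side@34 [594.12 -20.8   34.  ] lens on rest [510.93 277.52  46.  ]
 nest centre side [592.47 -13.53  18.  ]
 posttop side [658.38  51.18 152.  ] model [[657.9   49.54 152.  ]]
TCP->lens 68 593.6517698051324 -18.132184102359737  rest: 509.1000411818039 279.68557148896616
TCP->lens 70 595.573880681754 -18.684895399487964  rest: 511.00592474597454 279.0792647680534
TCP->lens 72 597.4959915583754 -19.23760669661619  rest: 512.9118083101453 278.47295804714065
TCP->lens 74 599.418102434997 -19.79031799374442  rest: 514.817691874316 277.86665132622784
```

>>> play_rows:
  plan:
    - [0.5,-2,-3,0,0,0,-1]
    - [0,0,-2,0,0,0,-1]
    - [0,0,0,0,0,0,-1]
    - [0,0,0,0,0,0,-1]
    - [0,0,0,0,0,0,-1]

```text
time_s: 17.73
eef_pos: [528.9, -1.6, 85.5]
ee_rot: [0.001, 0.14, 0.99, -0.0]
force: [0.0, 0.1, -1.4]
grip_width: 0.177
```

```bash
python3 st.py
```

```text
17.7333 [528.9448  -1.607   85.5383] yawy 1.2906389088934143 fixrot 0.000584088241523063 0.0022375468650674703 F [ 0.0448  0.1485 -1.3821] 0.1766129023222065 [-0.0002  0.0006  0.0023  0.0017 -0.0007  0.0001] [ 0.0391  0.0834 -0.0111]
```

Run:
```python
from fit2 import *
c=cam(S,x[6:12]);im=cap("side")["img"];X,Y,k=310,135,8
g=crop(im,X,Y,90,72,k)
a=np.linspace(0,2*np.pi,73);ctr=(528.9+70*np.cos(-.28),-1.6+70*np.sin(-.28))
for z,col in((113,(0,255,0)),(97,(0,0,255))):
    P=proj(c,np.c_[ctr[0]+36*np.cos(a),ctr[1]+36*np.sin(a),0*a+z]);cv2.polylines(g,[((P-[X,Y]+.5)*k).astype(int)],True,col,1)
b=x[12:15].copy();b[1]+=1.3
t=frame(b[:2],b[2],[[27.9,50.8,104.5],[44,80,104.5],[44,80,152]])
for p in proj(c,t):cv2.circle(g,tuple(((p-[X,Y]+.5)*k).astype(int)),3,(255,0,255),-1)
cv2.imwrite("pics/m9.png",g)
```

```text
(no output)
```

View pics/m9.png

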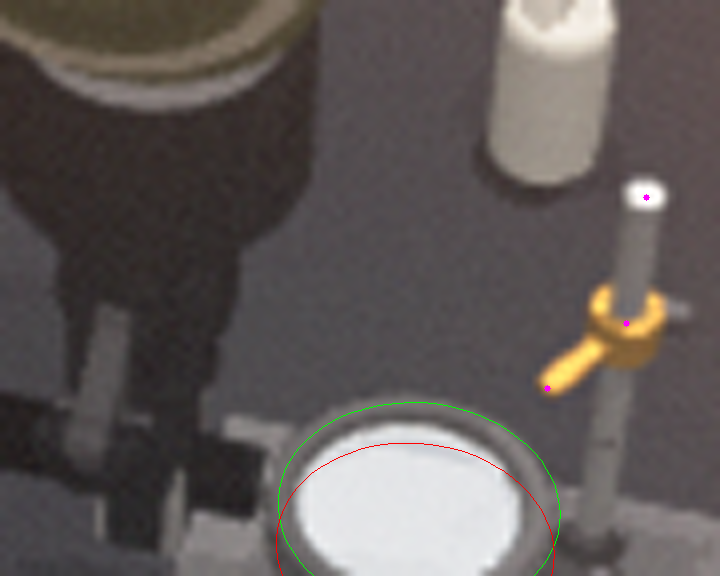

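```bash
python3 st.py; python3 -c "
from rig import ctrl
print(ctrl.finish_job())"
```

```text
17.8833 [529.0256  -1.6037  85.6738] yawy 1.290686302887757 fixrot 0.0006517657307322956 0.0025464448940495385 F [ 0.4364 -0.1306 -1.5438] 0.17221724925224566 [ 0.0008 -0.0002  0.0007  0.0028 -0.0012  0.0001] [0.0132 0.0315 0.0351]
the job is handed in; nothing more can be done
None
```

I took the lamp off its stand, clipped it onto the block's plate and let go of it. I then picked up the loupe by its handle and handed the job in at 17.9 s while holding it over the wheel. No verdict was reported.

- **Lamp:** it sits at about y = -16 mm of the block, roughly 14 mm from the plate's middle, chosen to be nearer the wheel. It ended about 2 mm lower on the edge than it sat on its stand. The picture after release shows it upright and facing the wheel side, about 0.15 rad off the exact line to the wheel.
- **Loupe:** in the last side picture the lens centre matches the wheel centre to about 1 mm. It is level to about 3 mrad by the arm's reading and the arm was still. The handle is on the -x side, and the lens is clear of the lamp, pointer and block.
- **Height:** the lens is at about 105 mm. My estimates of the pointer's height disagreed, from 102.5 to 106.5 mm, with one weak one at 99.5 mm. I used 104.5 mm, so expect a doubt of about 2 mm.
- **Lens position:** the arm's reading and the side camera disagree by about 2 mm in x. I trusted the camera. The arm hid the top view, so centring was checked from the side only.
- **Bystanders:** no contact forces showed beyond about 2 N. The wheel and the pointer look unmoved in the pictures. I did not check the oil bottle, can and ring separately.

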